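# Roll the inlay strip flush

### The arm

A 6-joint arm with a two-finger parallel gripper is mounted at the origin on the work surface. World frame = base frame: x ahead of the robot, y to its left, z up, the work surface at z = 0. Lengths are in mm, angles in degrees, forces in N, time in s.
With the tool pointing down it reaches from about 275 to 750 mm from the base axis. Payload 10.2 kg.
Tool frame: the origin (TCP) lies between the finger pads; the fingertips stand r.nose_length ahead of it and the grasp point (between the pads) lies 6 mm ahead of it (r.nose_length is the distance from the TCP to the fingertips, in mm); x points along the fingers, y is the direction in which the jaws open and shut, and the axes are right-handed (so a half turn about x gives the same grasp; the last joint's range is limited). The gripper opens to 85 mm and grips with 20 to 120 N. Pads are 22 mm wide; open, the fingers measure 114 mm over their backs; the gripper's body (76 mm by 85 mm) begins 54 mm behind the grasp point. The pads swing forward as they close: fully open they stand 13 mm farther back than shut.
Start: joints at [-76.169, 17.928, 85.812, -0, 76.261, -12.8], TCP at [235.317, -469.316, 256.294] pointing down, gripper open.
Joint ranges: [-168.41, 168.41], [-55.51, 124.54], [10.69, 146.95], [-70.63, 250.63], [1, 178], [-165.06, 165.06]. Speed limits (degrees/s): [136.94, 136.94, 172.46, 180, 180, 180].

### API

Orientations are given as a 3x3 rotation matrix whose columns are the frame's x, y, z axes.
In Python, from rig import readout, viewer, ticket, spotter, r gives the robot as it stands. The module is installed in compiled form; this text tells all that it offers.
- The arm moves only by the tool send_rows, never from a script. Its argument "series" is text: rows parted by semicolons, each of 7 numbers parted by spaces: the shift along the tool's x, y, z in mm, then the turn, a rotation vector about the tool's x, y, z in degrees, then the finger opening in mm, from 0 to 85.4. A call has exactly 10 rows; each row is the pose to reach, as a shift and turn from the pose commanded when the call began, along the tool's axes at that moment; what a row does not reach only later rows make up. A row lasts 1/12 s, in which the tool goes at most 41.7 mm and 7.16 degrees, less where a joint would pass 70% of its speed; a pose out of reach is approached as far as the arm can. A call with a gripper value outside its range is refused whole. The fingers move at their own pace and stop on an object; the grip force is fixed at half the most. Time passes only in rows, so rows that repeat a pose let the fingers close, or fill a call up. It gives the time, the measured TCP pose, the force and the opening at its end, in the units of the state.
- readout.observe(): the state, without advancing time (a new reading comes with each control period).
- viewer.get_image(name): name is "scene" or "side" or "wrist"; returns the picture (400x640x3 uint8, red, green, blue); there is no depth.
- viewer.camera_model(name): a dict with "fov_y" (degrees; the focal length in pixels is half the picture's height over the tangent of half this angle, whatever the lens; pixels are square), "cx", "cy" (the principal point, pixels), "world_from_camera" (4x4, takes a point from camera to world coordinates). Camera axes: x right, y down, z forward; pixel columns grow to the right and rows downward; lengths in mm; the calibration is good to about 2 mm. A picture is of the moment at which its call begins: read the wrist's pose just before it. camera_model takes no time and is no camera call; for the wrist camera it gives the pose at the moment of the call.
- ticket.job_done(): hands the job in, once; it reports no verdict.
Trained networks look in the newest picture that a camera, given by its name, has taken for a name from the list of things; names that differ only in an ending like _2 or _b are one class to them, and where a whole thing is asked for, a point or a joint stands for the part that bears it (a point fixed in the world has none). Each returns a list of dicts, best first, with "conf" (0 to 1); they miss things now and then, are a little off and sometimes report something else, mostly with a low value. They report only what shows in the picture. A call takes as long as a camera call. They do not tell look-alikes from the thing itself.
- spotter.look_for(camera, target): "uv" ([column, row] in pixels, amid what is visible of it).
- spotter.trace(camera, target): "region" (400x640 bool, what is visible of it) and "uv" ([column, row] in pixels, amid what is visible of it).
- spotter.place_of(camera, target): "uv" ([column, row] in pixels: a listed point, or the origin of a listed thing).
The state is a dict: "t": time; "qpos": joint angles; "joint_velocities": joint speeds; "joint_efforts": joint torques, N m; "eef_pos": TCP position; "ee_rot": TCP orientation; "force": force on the tool from outside, world axes, zero at the start; "torque": the same for the moment, N m; "width": opening from 0.0 (shut) to 1.0 (fully open).
Only numpy, scipy, OpenCV 4.12 (cv2) and the standard library are available. Lean on these libraries where they do the work, as an engineer would, in place of code of your own. Each camera call takes 0.05 s, during which the arm holds its last target. There are 200 camera calls.

### The job

Lift the saddle block off the workpiece and put it in the shallow wooden tray. Then take the hand roller and roll it firmly along the pale inlay strip until all six pieces of the strip lie flush with the wood, touching the workpiece with nothing but the roller, and hang the roller back upright in its rest. Leave the mug, the jar, the can and the wood offcut where they are.

Things in the scene. Friction and masses are not known exactly. Their poses are not given: they have to be found in the camera images.
- panel: Workpiece: brown wooden rail fixed to the bench, 250 mm long (x), 110 wide (y), flat top 30 mm high. Origin: centre of the underside. The pale inlay strip (186 mm long, 24 wide) lies in a groove with its centre line along x at y = -20 mm; 32 mm of plain flat top beyond each end. A fixed dark moulding runs along the whole length at y = 34 to 54 mm, top 46 mm above the bench.
- strip_mid (a point): Middle of the inlay strip at the height of the wooden top (30 mm above the bench); axes as the workpiece (x along the strip).
- strip_end (a point): +x end of the inlay strip at the height of the wooden top (93 mm from the middle).
- tile0 (a joint): How far piece 0 of the strip has been pressed down (m): 0 = standing 6 mm proud of the wood, 0.006 = flush (the stop). Starts between 0 and 0.003. Piece centre at x = -77.5 mm along the workpiece; each piece is 29.5 mm long by 24 mm wide. It takes about 6 N to press it down and it stays where it is left.
- tile1 (a joint): How far piece 1 of the strip has been pressed down (m): 0 = standing 6 mm proud of the wood, 0.006 = flush (the stop). Starts between 0 and 0.003. Piece centre at x = -46.5 mm along the workpiece; each piece is 29.5 mm long by 24 mm wide. It takes about 6 N to press it down and it stays where it is left.
- tile2 (a joint): How far piece 2 of the strip has been pressed down (m): 0 = standing 6 mm proud of the wood, 0.006 = flush (the stop). Starts between 0 and 0.003. Piece centre at x = -15.5 mm along the workpiece; each piece is 29.5 mm long by 24 mm wide. It takes about 6 N to press it down and it stays where it is left.
- tile3 (a joint): How far piece 3 of the strip has been pressed down (m): 0 = standing 6 mm proud of the wood, 0.006 = flush (the stop). Starts between 0 and 0.003. Piece centre at x = 15.5 mm along the workpiece; each piece is 29.5 mm long by 24 mm wide. It takes about 6 N to press it down and it stays where it is left.
- tile4 (a joint): How far piece 4 of the strip has been pressed down (m): 0 = standing 6 mm proud of the wood, 0.006 = flush (the stop). Starts between 0 and 0.003. Piece centre at x = 46.5 mm along the workpiece; each piece is 29.5 mm long by 24 mm wide. It takes about 6 N to press it down and it stays where it is left.
- tile5 (a joint): How far piece 5 of the strip has been pressed down (m): 0 = standing 6 mm proud of the wood, 0.006 = flush (the stop). Starts between 0 and 0.003. Piece centre at x = 77.5 mm along the workpiece; each piece is 29.5 mm long by 24 mm wide. It takes about 6 N to press it down and it stays where it is left.
- rest: Fixed pale wooden rest for the roller: base 112 x 80 mm with two upright walls, 12 mm thick, 80 wide (y), inner faces 70 mm apart along x, tops 74 mm above the bench. The wheel hangs between the walls and the roller's steel plate lies on their tops. Origin: centre of the underside.
- rest_seat (a point): Where the roller's origin lies when it hangs centred in the rest: 8 mm above the bench, midway between the walls.
- roller: Hand roller, 142 mm tall, 0.52 kg. Origin: lowest point under its wheel; z up the handle, x the rolling direction, y the axle. Rubber wheel 60 mm dia, 36 wide; yoke 52 wide (y). Steel plate 100 (x) by 56 mm (y), 66 to 76 mm above the origin. Wooden handle 32 mm thick (x) by 50 (y), 76 to 142 mm above the origin. Starts upright, hung in the rest, x along the rest's x.
- wheel (a joint): Turn of the roller's free-running wheel about its axle (rad), 0 at the start, unlimited; 1 rad is 30 mm of rolling.
- saddle: The saddle block: a loose pale wooden block 46 mm (x) by 62 mm (y), 60 mm tall, 0.14 kg, with an arch 34 mm wide and 14 mm high cut through its underside along x. It stands astride the strip, its x along the strip within 0.1 rad. Origin: centre of the underside.
- tray: Fixed open wooden tray, 130 mm (x) by 150 mm (y) outside, 35 mm tall, walls 6 mm, floor about 6 mm. Origin: centre of the underside.
- mug: Clear glass mug, 74 mm across, 95 mm tall, handle to the side, loose bystander. Origin: centre of the underside.
- jar: Amber glass jar, 68 mm across, 100 mm tall, loose bystander. Origin: centre of the underside.
- can: Plain metal can, 66 mm across, 110 mm tall, loose bystander. Origin: centre of the underside.
- offcut: Dark wood offcut lying flat, 35 x 160 x 25 mm (x, y, z), loose bystander. Origin: centre of the underside.
Mind the look-alikes: they are no part of the job. Leave any purple or yellow look-alike of the saddle alone.

How it is judged:
By the outcome, as a careful person would: the job done as asked, in the order asked, and still so for the second after the job is handed in, with the robot touching nothing.
It also fails if it takes over 72 s, if anything falls off the work surface, if the arm or the gripper's body presses on something with over 40 N, if the wrist force passes 120 N, or if a joint passes its speed limit or range.

## Working session

There is one attempt and no reset: what is moved stays moved. The work goes in short steps, Python scripts to look and compute and a tool call to move; the robot and the scene stay as the last step left them, time stands still between calls to the robot, and variables do not carry over. Pictures are saved under pics/ and viewed, about 8 in all and at most 12, crops included, and the job is handed in when it is done.

Besides the shell and the picture viewer there is one more tool, called after "Emit:" as name(argument=value, ...), one argument or row to a line, values as JSON. send_rows: Moves the arm, as the interface text tells. Its arguments: {"type":"object","properties":{"series":{"type":"string"}},"required":["series"]}

```bash
mkdir -p pics; cat > h.py <<'E'
import numpy as np,cv2
from rig import readout,viewer,ticket,spotter,r
def cam(n):
    m=viewer.camera_model(n);f=200/np.tan(np.radians(m['fov_y'])/2)
    return f,m['cx'],m['cy'],np.array(m['world_from_camera'])
def ray(n,uv,z,c=None):
    f,cx,cy,T=c or cam(n)
    d=T[:3,:3]@np.array([(uv[0]-cx)/f,(uv[1]-cy)/f,1]);o=T[:3,3]
    return o+d*(z-o[2])/d[2]
def proj(n,P,c=None):
    f,cx,cy,T=c or cam(n);p=np.linalg.inv(T)@np.append(P,1)
    return np.array([cx+f*p[0]/p[2],cy+f*p[1]/p[2]])
def tri(a,b,ua,ub):
    A=[];B=[]
    for n,u in((a,ua),(b,ub)):
        f,cx,cy,T=cam(n);d=T[:3,:3]@np.array([(u[0]-cx)/f,(u[1]-cy)/f,1]);d/=np.linalg.norm(d)
        M=np.eye(3)-np.outer(d,d);A.append(M);B.append(M@T[:3,3])
    return np.linalg.solve(sum(A),sum(B))
def snap(n,name,crop=None,s=1):
    im=viewer.get_image(n)[:,:,::-1]
    o=im
    if crop: o=im[crop[1]:crop[3],crop[0]:crop[2]]
    cv2.imwrite(f'pics/{name}.png',cv2.resize(o,None,fx=s,fy=s,interpolation=cv2.INTER_CUBIC)); return im
E
python3 - <<'E'
from h import *
np.set_printoptions(precision=1,suppress=True)
a=snap('scene','a');b=snap('side','b')
cv2.imwrite('pics/ab.png',cv2.resize(np.vstack([a,b]),(640,800))[:, :]) 
for n in('scene','side'):
    c=cam(n);print(n,c[0],c[3][:3,3])
    for t in['saddle','tray','rest','rest_seat','roller','panel','strip_mid','strip_end']:
        print(t,[(np.round(d['uv'],1),round(d['conf'],2)) for d in spotter.place_of(n,t)][:4])
print(r.nose_length,readout.observe())
E
```

```text
scene 479.97172805069954 [1162.2  168.2 1133.9]
saddle [(array([267.2, 230.5]), 0.69), (array([320. , 249.9]), 0.6), (array([320.7, 192. ]), 0.56), (array([321.4, 190.1]), 0.32)]
tray [(array([232.2, 163. ]), 0.85)]
rest [(array([445.3, 220.6]), 0.8)]
rest_seat [(array([444.7, 218.5]), 0.88), (array([324.1, 143.6]), 0.21)]
roller [(array([385.7, 160.1]), 0.71), (array([446.2, 216.6]), 0.57)]
panel [(array([319.6, 193.4]), 0.74)]
strip_mid [(array([317.9, 188.6]), 0.76)]
strip_end [(array([353.6, 196. ]), 0.83)]
side 403.5535230501082 [ 54.8 463.7 738. ]
saddle [(array([322.4, 185.3]), 0.9), (array([277.5, 179.1]), 0.85), (array([322.4, 151.8]), 0.62)]
tray [(array([404.5, 157.9]), 0.82)]
rest [(array([224., 282.]), 0.87), (array([327.1, 190.9]), 0.18)]
rest_seat [(array([218.5, 282.1]), 0.91)]
roller [(array([219.6, 285.2]), 0.87)]
panel [(array([330.9, 199.1]), 0.57)]
strip_mid [(array([325.1, 185.9]), 0.95)]
strip_end []
25.0 {'t': 0.9, 'qpos': array([-76.2,  17.9,  85.8,   0. ,  76.3, -12.8]), 'joint_velocities': array([ 0. ,  0. ,  0.1,  0.1, -0. , -0. ]), 'joint_efforts': array([ -0. , -41.2, -26. ,  -0. ,   0. ,  -0. ]), 'eef_pos': array([ 235.3, -469.3,  256.3]), 'ee_rot': array([[ 0. ,  0.4, -0.9],
       [ 0. , -0.9, -0.4],
       [-1. , -0. , -0. ]]), 'force': array([ 0.5, -0.2,  0.8]), 'torque': array([ 0.,  0., -0.]), 'width': 1.0025776799973554}
```

View pics/a.png

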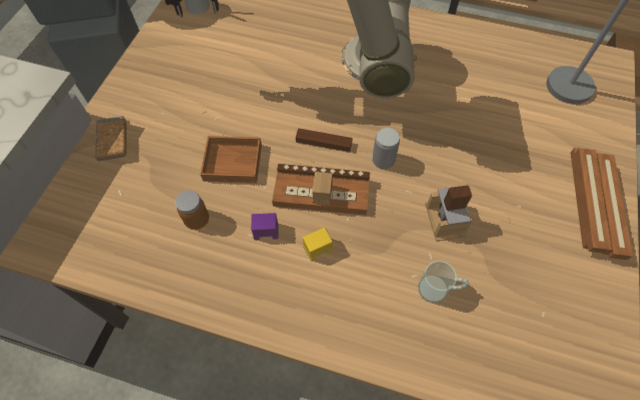

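View pics/b.png

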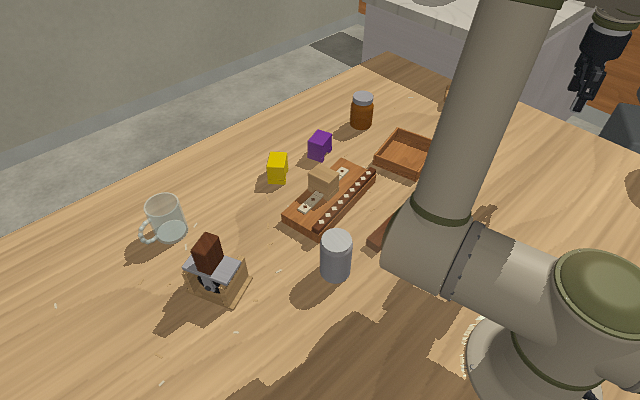

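Three saddle-like blocks show in the scene picture: purple (265,226), yellow (317,244) and the pale one (322,187). The pale one stands astride the strip on the workpiece, so it is the target. The roller hangs in its rest at about (450,210), and the tray is at (232,160).

```bash
python3 - <<'E'
from h import *
np.set_printoptions(precision=1,suppress=True)
im=snap('scene','c',(190,120,490,250),2.6);b=snap('side','d')
for t,z in[('tray',0),('rest',0),('rest_seat',8),('panel',0),('strip_mid',30),('strip_end',30),('saddle',30)]:
    for n in('scene','side'):
        print(t,n,[ray(n,d['uv'],z)[:2] for d in spotter.place_of(n,t)[:3] if d['conf']>.4])
# fit outlines
for t,z in[('panel',30),('tray',35),('rest',74),('saddle',90),('mug',50),('can',110),('jar',100),('offcut',25)]:
  for n in('scene','side'):
    for d in spotter.trace(n,t)[:1 if t!='saddle' else 4]:
        m=d['region'].astype(np.uint8);c=max(cv2.findContours(m,0,2)[0],key=cv2.contourArea)[:,0]
        P=np.array([ray(n,u,z)[:2] for u in c]).astype(np.float32);print(t,n,round(d['conf'],2),np.round(d['uv']),cv2.minAreaRect(P))
E
```

```text
tray scene [array([ 525.4, -293.7]), array([516. , 313.8])]
tray side [array([ 523.4, -311.2])]
rest scene [array([526.8, 301.8])]
rest side [array([523.8, 303.9])]
rest_seat scene [array([531.1, 306.4])]
rest_seat side [array([525.3, 310. ])]
panel scene [array([538.7, -24. ])]
panel side [array([551.5, -25.9])]
strip_mid scene [array([554.9, -35.9])]
strip_mid side [array([558.5, -26.7]), array([505.6, 312.4])]
strip_end scene [array([538.5,  52.5])]
strip_end side [array([556.3,  59.5]), array([372.7, 121.2])]
saddle scene [array([710.1,  17.5]), array([ 705.9, -123.3]), array([557.7, -26.1])]
saddle side [array([571.5, -30.1]), array([671. ,  31.8]), array([376.3, 121.5])]
panel scene 0.59 [313. 190.] ((547.14990234375, -26.85101318359375), (136.57833862304688, 252.556884765625), 11.141302108764648)
panel side 0.72 [331. 203.] ((534.2396850585938, -25.089309692382812), (126.8418960571289, 282.4344482421875), 10.918716430664062)
tray scene 0.59 [231. 162.] ((530.0317993164062, -288.3697509765625), (148.97006225585938, 152.96493530273438), 14.849321365356445)
tray side 0.63 [402. 1
[... 1349 characters left out ...]
0673828, 63.79393005371094), 4.764588356018066)
can side 0.17 [331. 201.] ((479.3736267089844, 29.997299194335938), (108.74980163574219, 249.97877502441406), 11.44041919708252)
jar scene 0.69 [312. 190.] ((585.3245239257812, -14.110511779785156), (124.72330474853516, 234.81626892089844), 10.88757610321045)
jar side 0.85 [362. 113.] ((665.315673828125, -264.0819091796875), (60.94832992553711, 183.37954711914062), 37.81858444213867)
offcut scene 0.85 [326. 142.] ((389.5792236328125, -67.41423797607422), (53.968048095703125, 161.28131103515625), 5.294002056121826)
offcut side 0.68 [378. 239.] ((381.35040283203125, -15.243194580078125), (34.439064025878906, 97.23843383789062), 29.24544906616211)
```

View pics/c.png

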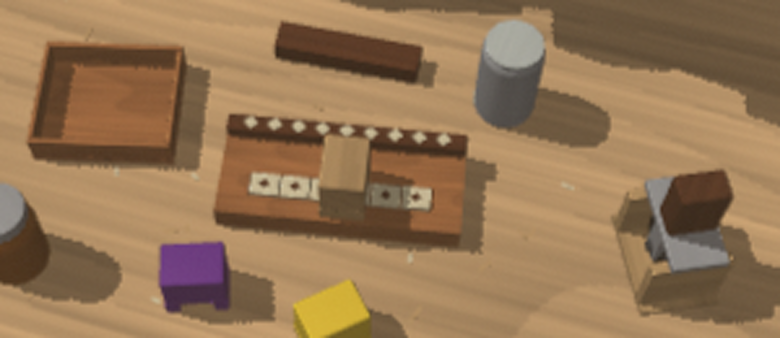

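```bash
cat >> h.py <<'E'
from scipy.spatial.transform import Rotation as Ro
def Rdown(ydeg):
    "tool down, jaw axis y along world heading ydeg"
    x=np.array([0,0,-1.]);a=np.radians(ydeg);y=np.array([np.cos(a),np.sin(a),0]);return np.c_[x,y,np.cross(x,y)]
def go(P,ydeg,R=None):
    s=readout.observe();R0=s['ee_rot'];R=Rdown(ydeg) if R is None else R
    print('shift',np.round(R0.T@(np.array(P)-s['eef_pos']),1),'turn',np.round(Ro.from_matrix(R0.T@R).as_rotvec(degrees=True),2),'at',np.round(s['eef_pos'],1),'F',np.round(s['force'],1),'w',round(s['width'],3),'t',s['t'])
E
python3 - <<'E'
from h import *
np.set_printoptions(precision=2,suppress=True)
s=readout.observe();c=cam('wrist');R=s['ee_rot']
print(c[0],R.T@(c[3][:3,3]-s['eef_pos']),R.T@c[3][:3,:3]); print(np.degrees(np.arctan2(R[1,1],R[0,1])))
go([560,-30,330],-79)
E
```

```text
357.7290079982759 [-115.98    0.6   -84.31] [[ 0.   -0.33  0.94]
 [ 1.   -0.   -0.  ]
 [ 0.    0.94  0.33]]
-63.36901282696857
shift [ -73.7 -247.2 -487.2] turn [15.63  0.   -0.  ] at [ 235.3 -469.3  256.3] F [ 0.2 -0.8 -0.3] w 0.997 t 2.5
```

Emit:
send_rows(
  series="-70 -247 -250 16 0 0 85;-70 -247 -490 16 0 0 85;-70 -247 -490 16 0 0 85;-70 -247 -490 16 0 0 85;-70 -247 -490 16 0 0 85;-70 -247 -490 16 0 0 85;-70 -247 -490 16 0 0 85;-70 -247 -490 16 0 0 85;-70 -247 -490 16 0 0 85;-70 -247 -490 16 0 0 85",
)

```text
t: 3.33
eef_pos: [476.9, -137.7, 309.7]
ee_rot: [[0.0, 0.185, -0.983], [-0.0, -0.983, -0.185], [-1.0, 0.0, -0.0]]
force: [0.4, -0.6, 0.1]
width: 0.996
```

```bash
python3 - <<'E'
from h import *
go([600,-20,330],-79)
E
```

```text
shift [ -20.3  -93.  -142.8] turn [-0.37 -0.02 -0.02] at [ 476.9 -137.7  309.7] F [ 0.4 -0.6  0.1] w 0.996 t 3.3333
```

Emit:
send_rows(
  series="-20 -50 -70 0 0 0 85;-20 -93 -142 0 0 0 85;-20 -93 -142 0 0 0 85;-20 -93 -142 0 0 0 85;-20 -93 -142 0 0 0 85;-20 -93 -142 0 0 0 85;-20 -93 -142 0 0 0 85;-20 -93 -142 0 0 0 85;-20 -93 -142 0 0 0 85;-20 -93 -142 0 0 0 85",
)

```text
t: 4.17
eef_pos: [597.9, -23.1, 329.7]
ee_rot: [[0.0, 0.183, -0.983], [-0.0, -0.983, -0.183], [-1.0, 0.0, -0.0]]
force: [-0.1, -0.9, -0.5]
width: 0.997
```

```bash
python3 - <<'E'
from h import *
np.set_printoptions(precision=1,suppress=True)
go([600,-20,330],-79)
c=cam('wrist');im=snap('wrist','e')
for t,z in[('panel',0),('strip_mid',30),('strip_end',30),('saddle',30)]:
    print(t,[(d['uv'],ray('wrist',d['uv'],z,c)[:2],round(d['conf'],2)) for d in spotter.place_of('wrist',t)[:3]])
for d in spotter.trace('wrist','saddle')[:2]:
    m=d['region'].astype(np.uint8);k=max(cv2.findContours(m,0,2)[0],key=cv2.contourArea)[:,0]
    print(d['conf'],d['uv'],cv2.approxPolyDP(k,4,True)[:,0].tolist())
E
```

```text
shift [-0.3 -2.6 -2.6] turn [-0.5 -0.  -0. ] at [597.9 -23.1 329.7] F [-0.1 -0.9 -0.5] w 0.997 t 4.1667
panel []
strip_mid []
strip_end [([235.7, 180.4], array([540. ,  66.4]), 0.75)]
saddle [([308.1, 173.9], array([564. , -18.4]), 0.85), ([304.2, 48.5], array([701.1,  10. ]), 0.75), ([420.3, 82.2], array([ 690.5, -122.4]), 0.7)]
0.87 [308.2, 185.5] [[290, 153], [285, 168], [288, 218], [326, 219], [326, 154]]
0.84 [303.1, 45.2] [[316, 10], [266, 43], [289, 82], [337, 51]]
```

View pics/e.png

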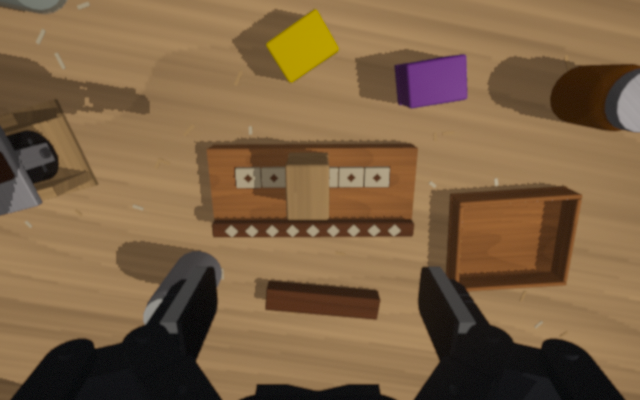

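```bash
python3 - <<'E'
import cv2
im=cv2.imread('pics/e.png')[135:245,200:430]
cv2.imwrite('pics/f.png',cv2.resize(im,None,fx=3.4,fy=3.4,interpolation=cv2.INTER_CUBIC))
E
```

```text
(no output)
```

View pics/f.png

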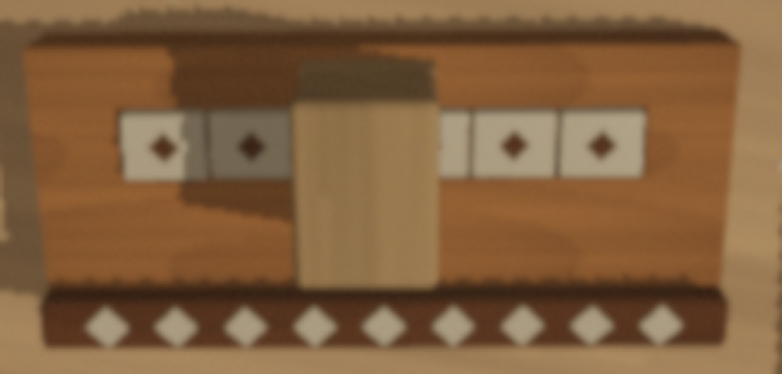

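```bash
python3 - <<'E'
from h import *
np.set_printoptions(precision=1,suppress=True)
c=cam('wrist')
g=lambda x,y,z:ray('wrist',(200+x/3.4,135+y/3.4),z,c)[:2]
P={k:g(*v) for k,v in dict(sL=(119,146,30),sR=(645,145,30),t5=(163,146,34),t4=(251,147,34),t1=(514,145,34),t0=(602,146,34),fL=(25,44,30),fR=(740,44,30),mL=(42,346,46),mR=(725,346,46),a=(297,101,90),b=(436,101,90),d=(298,288,90),e=(438,288,90)).items()}
for k,v in P.items():print(k,v)
def hd(v):return np.linalg.norm(v),np.degrees(np.arctan2(v[1],v[0]))
for p,q in('sR sL','t0 t5','t1 t4','fR fL','mR mL','b a','e d','a d','b e'): pass
E
python3 - <<'E'
import sys;sys.path.insert(0,'.')
E
python3 - <<'E'
from h import *
np.set_printoptions(precision=1,suppress=True)
c=cam('wrist')
g=lambda x,y,z:ray('wrist',(200+x/3.4,135+y/3.4),z,c)[:2]
P={k:g(*v) for k,v in dict(sL=(119,146,30),sR=(645,145,30),t5=(163,146,34),t4=(251,147,34),t1=(514,145,34),t0=(602,146,34),fL=(25,44,30),fR=(740,44,30),mL=(42,346,46),mR=(725,346,46),a=(297,101,90),b=(436,101,90),d=(298,288,90),e=(438,288,90)).items()}
for s in('sR sL','t0 t5','t1 t4','fR fL','mR mL','b a','e d','a d','b e'):
    p,q=s.split();v=P[q]-P[p];print(s,np.linalg.norm(v),np.degrees(np.arctan2(v[1],v[0])),(P[p]+P[q])/2)
s=sum(P[k] for k in'abde')/4;print('saddle',s)
go([s[0],s[1],150],-79.0)
go([s[0],s[1],76],-79.0)
E
```

```text
sL [543.2  68.3]
sR [ 577.9 -115.4]
t5 [547.4  52.3]
t4 [552.7  21.8]
t1 [570.4 -69. ]
t0 [575.8 -99.6]
fL [573.8 104.3]
fR [ 619.2 -138.6]
mL [468.2  84.6]
mR [ 513.7 -158.5]
a [587.    6.3]
b [594.7 -34.7]
d [526.9  -3.5]
e [535.1 -47.1]
sR sL 186.9617944634595 100.6934709458229 [560.6 -23.5]
t0 t5 154.55545401951545 100.58010104044267 [561.6 -23.6]
t1 t4 92.59874854468319 101.0336686770522 [561.6 -23.6]
fR fL 247.10443311781518 100.57784199754302 [596.5 -17.2]
mR mL 247.314364942528 100.58492796266081 [491. -37.]
b a 41.747692474159315 100.57908867153836 [590.9 -14.2]
e d 44.3445246758273 100.58347010120872 [531.  -25.3]
a d 60.91107064596185 -170.70630136679782 [557.    1.4]
b e 60.90478262648584 -168.2632945464001 [564.9 -40.9]
saddle [560.9 -19.7]
shift [179.3  -9.4  36.3] turn [-0.4 -0.  -0. ] at [598.3 -22.3 329.3] F [-0.6  0.2 -0.6] w 0.994 t 4.4667
shift [253.3  -9.4  36.3] turn [-0.4 -0.  -0. ] at [598.3 -22.3 329.3] F [-0.6  0.2 -0.6] w 0.994 t 4.4667Traceback (most recent call last):
  File "<stdin>", line 8, in <module>
ValueError: too many values to unpack (expected 2)
```

Emit:
send_rows(
  series="40 -9 36 0 0 0 85;80 -9 36 0 0 0 85;120 -9 36 0 0 0 85;160 -9 36 0 0 0 85;190 -9 36 0 0 0 85;210 -9 36 0 0 0 85;230 -9 36 0 0 0 85;242 -9 36 0 0 0 85;250 -9 36 0 0 0 85;252 -9 36 0 0 0 85",
)

```text
t: 5.3
eef_pos: [560.9, -19.8, 76.1]
ee_rot: [[-0.002, 0.184, -0.983], [0.0, -0.983, -0.184], [-1.0, -0.001, 0.002]]
force: [0.3, 0.7, -0.5]
width: 0.994
```

Emit:
send_rows(
  series="0 0 0 0 0 0 70;0 0 0 0 0 0 60;0 0 0 0 0 0 50;0 0 0 0 0 0 40;0 0 0 0 0 0 30;0 0 0 0 0 0 30;0 0 0 0 0 0 30;-5 0 0 0 0 0 30;-15 0 0 0 0 0 30;-30 0 0 0 0 0 30",
)

```text
t: 6.13
eef_pos: [560.6, -19.8, 107.1]
ee_rot: [[-0.003, 0.184, -0.983], [0.001, -0.983, -0.184], [-1.0, -0.001, 0.002]]
force: [-0.5, -0.5, -1.8]
width: 0.53
```

```bash
python3 - <<'E'
from h import *
print(readout.observe()['eef_pos'],readout.observe()['force'],readout.observe()['width'])
snap('wrist','g')
# tray from e.png: inner/outer rim corners z=35 seen from earlier pose
E
```

```text
[560.61126677 -19.75980739 107.07612668] [-0.45255177 -0.46057871 -1.78870986] 0.5296200473792548
```

View pics/g.png

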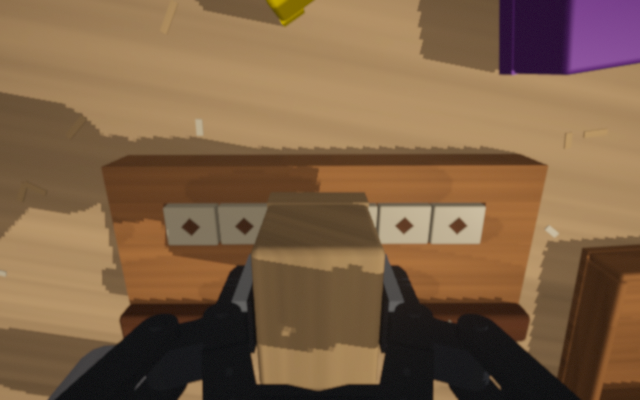

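```bash
python3 - <<'E'
from h import *
np.set_printoptions(precision=1,suppress=True)
s=readout.observe();f,cx,cy,T=cam('wrist')
E=np.eye(4);E[:3,:3]=s['ee_rot'];E[:3,3]=s['eef_pos'];X=np.linalg.inv(E)@T
E2=np.eye(4);E2[:3,:3]=Rdown(-79.4);E2[:3,3]=[598.2,-22.4,329.5]
c=(f,cx,cy,E2@X)
print('check',ray(0,(235.,177.9),30,c),'(543.2,68.3)')
Q=np.array([ray(0,u,35,c)[:2] for u in[(449,192),(580,188),(571,284),(455,290)]]);print(Q,Q.mean(0),cv2.minAreaRect(Q.astype(np.float32)))
print('jar',ray('scene',(197,222),0))
go([*Q.mean(0),170],-75)
E
```

```text
check [543.1  68.3  30. ] (543.2,68.3)
[[ 574.6 -189.3]
 [ 608.4 -343. ]
 [ 480.3 -387.5]
 [ 443.1 -238.9]] [ 526.6 -289.7] ((527.451416015625, -288.396484375), (139.5335693359375, 169.40054321289062), 14.054064750671387)
jar [ 722.  -313.6    0. ]
shift [-59.1 258.4  84.6] turn [-4.4 -0.2 -0.1] at [562.3 -20.1 110.8] F [ 2.1 -0.2  1.9] w 0.531 t 6.1833
```

Emit:
send_rows(
  series="-20 0 0 0 0 0 30;-45 20 5 0 0 0 30;-60 45 15 0 0 0 30;-60 80 26 0 0 0 30;-60 115 38 0 0 0 30;-60 150 50 0 0 0 30;-60 185 61 0 0 0 30;-60 215 71 0 0 0 30;-60 240 79 0 0 0 30;-60 258 84 0 0 0 30",
)

```text
t: 7.02
eef_pos: [525.6, -291.5, 167.3]
ee_rot: [[-0.0, 0.183, -0.983], [-0.0, -0.983, -0.183], [-1.0, 0.0, 0.0]]
force: [0.2, -0.2, -1.8]
width: 0.532
```

```bash
python3 - <<'E'
from h import *
go([527,-289,56],-79.4)
E
```

```text
shift [111.3  -2.2  -1.9] turn [-0.08  0.01 -0.02] at [ 525.6 -291.5  167.3] F [ 0.2 -0.2 -1.8] w 0.532 t 7.0167
```

Emit:
send_rows(
  series="15 0 0 0 0 0 30;35 0 0 0 0 0 30;55 0 0 0 0 0 30;72 0 0 0 0 0 30;86 0 0 0 0 0 30;97 0 0 0 0 0 30;105 0 0 0 0 0 30;109 0 0 0 0 0 30;112 0 0 0 0 0 30;112 0 0 0 0 0 30",
)

```text
t: 7.85
eef_pos: [526.4, -289.0, 55.2]
ee_rot: [[0.0, 0.185, -0.983], [-0.0, -0.983, -0.185], [-1.0, 0.0, -0.0]]
force: [-0.5, -0.1, -2.4]
width: 0.529
```

Emit:
send_rows(
  series="1 0 0 0 0 0 30;2 0 0 0 0 0 30;2 0 0 0 0 0 50;2 0 0 0 0 0 64;2 0 0 0 0 0 70;2 0 0 0 0 0 70;2 0 0 0 0 0 70;-20 0 0 0 0 0 70;-50 0 0 0 0 0 70;-80 0 0 0 0 0 80",
)

```text
t: 8.68
eef_pos: [526.0, -288.7, 135.8]
ee_rot: [[-0.001, 0.184, -0.983], [0.001, -0.983, -0.184], [-1.0, -0.001, 0.001]]
force: [0.4, 0.3, 0.2]
width: 0.927
```

```bash
python3 - <<'E'
from h import *
go([530,300,300],-79.4)
im=snap('wrist','h')
E
```

```text
shift [-163.6 -578.1 -112.3] turn [0.03 0.06 0.08] at [ 526.  -288.7  135.8] F [0.4 0.3 0.2] w 0.927 t 8.6833
```

View pics/h.png

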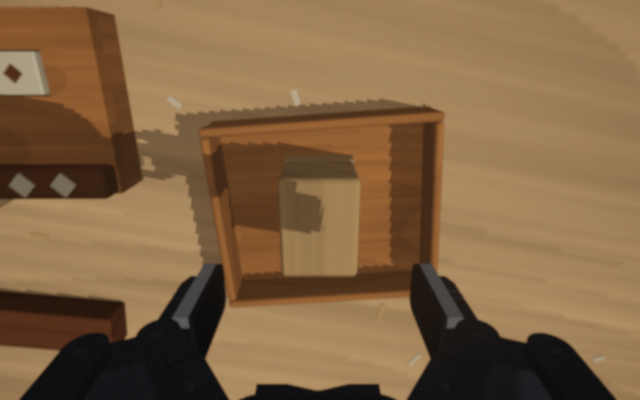

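Emit:
send_rows(
  series="-40 0 0 0 0 0 85;-80 0 0 0 0 0 85;-120 -35 0 0 0 0 85;-160 -75 -20 0 0 0 85;-190 -115 -40 0 0 0 85;-190 -155 -60 0 0 0 85;-190 -195 -80 0 0 0 85;-190 -235 -100 0 0 0 85;-190 -275 -120 0 0 0 85;-190 -310 -140 0 0 0 85",
)

```text
t: 9.57
eef_pos: [593.2, -0.5, 324.8]
ee_rot: [[0.001, 0.184, -0.983], [-0.0, -0.983, -0.184], [-1.0, 0.0, -0.001]]
force: [1.3, -0.4, -0.3]
width: 0.994
```

```bash
python3 - <<'E'
from h import *
go([570,308,330],-79.4)
E
```

```text
shift [  -5.3 -307.4  -34.1] turn [ 0.03 -0.05 -0.02] at [ 5.932e+02 -5.000e-01  3.248e+02] F [ 1.3 -0.4 -0.3] w 0.994 t 9.5667
```

Emit:
send_rows(
  series="-5 -40 -5 0 0 0 85;-5 -80 -9 0 0 0 85;-5 -120 -14 0 0 0 85;-5 -160 -18 0 0 0 85;-5 -200 -22 0 0 0 85;-5 -235 -26 0 0 0 85;-5 -270 -30 0 0 0 85;-5 -295 -33 0 0 0 85;-5 -307 -34 0 0 0 85;-5 -307 -34 0 0 0 85",
)

```text
t: 10.4
eef_pos: [569.2, 307.4, 328.8]
ee_rot: [[-0.001, 0.187, -0.982], [0.0, -0.982, -0.187], [-1.0, -0.0, 0.0]]
force: [0.2, -0.9, -0.0]
width: 0.997
```

```bash
python3 - <<'E'
from h import *
np.set_printoptions(precision=1,suppress=True)
snap('wrist','i0');s=readout.observe();c=cam('wrist');np.save('ci.npy',np.array([*c[:3]]));np.save('cT.npy',c[3])
im=cv2.imread('pics/i0.png')
for t,z in[('rest_seat',8),('roller',8),('rest',0)]:
    print(t,[(d['uv'],ray('wrist',d['uv'],z,c)[:2],round(d['conf'],2)) for d in spotter.place_of('wrist',t)[:2]])
g=proj('wrist',[528,305,100],c).astype(int);print(g)
x0,y0=max(0,min(g[0]-110,420)),max(0,min(g[1]-80,235))
cv2.imwrite('pics/i.png',cv2.resize(im[y0:y0+165,x0:x0+220],None,fx=3.6,fy=3.6,interpolation=cv2.INTER_CUBIC));print(x0,y0,s['eef_pos'])
E
```

```text
rest_seat []
roller [([306.9, 180.9], array([520.2, 309.4]), 0.88), ([502.3, 201.3], array([539.9,  54.8]), 0.6)]
rest [([540.2, 314.1], array([378.2, -68.4]), 0.7), ([429.4, 291.7], array([385.2, 104.8]), 0.35)]
[309 200]
199 120 [569.7 305.6 329. ]
```

View pics/i.png

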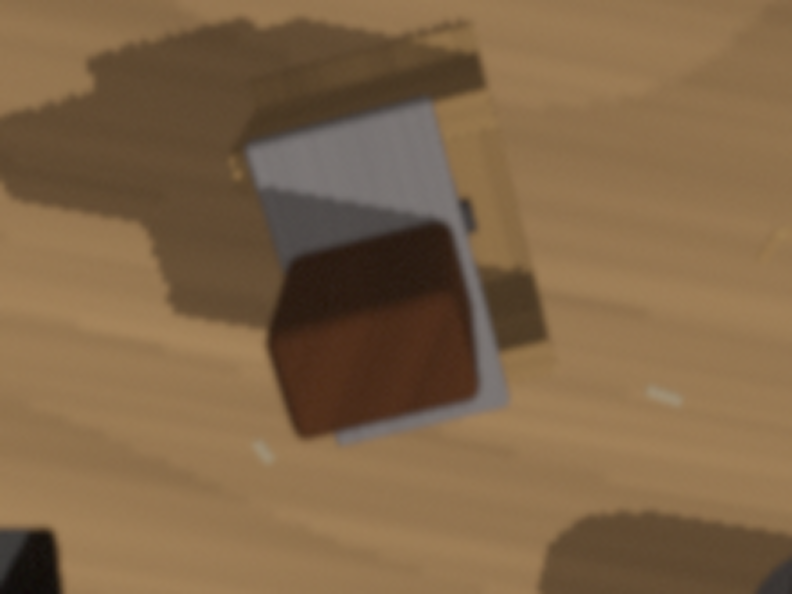

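```bash
python3 - <<'E'
from h import *
np.set_printoptions(precision=1,suppress=True)
c=(*np.load('ci.npy'),np.load('cT.npy'))
def quad(n,L,z):
    Q=np.array([ray(0,(199+x/3.6,120+y/3.6),z,c)[:2] for x,y in L])
    e=[Q[(i+1)%4]-Q[i] for i in range(4)]
    print(n,Q.mean(0),[(round(np.linalg.norm(v),1),round(np.degrees(np.arctan2(v[1],v[0])),1)) for v in e]);return Q.mean(0)
quad('plate',[(246,147),(432,97),(509,402),(340,444)],84)
quad('handle',[(273,340),(463,288),(478,393),(302,437)],150)
quad('handle',[(290,260),(445,222),(478,393),(302,437)],150)
go([527,305,118],-15)
E
```

```text
plate [524.8 309.7] [(np.float64(55.3), np.float64(-64.1)), (np.float64(97.8), np.float64(-155.2)), (np.float64(54.2), np.float64(116.0)), (np.float64(97.9), np.float64(25.4))]
handle [525.5 308.8] [(np.float64(48.8), np.float64(-63.1)), (np.float64(28.3), np.float64(-161.2)), (np.float64(46.2), np.float64(116.0)), (np.float64(27.3), np.float64(24.0))]
handle [534.8 310.5] [(np.float64(38.6), np.float64(-65.0)), (np.float64(45.6), np.float64(-158.6)), (np.float64(46.2), np.float64(116.0)), (np.float64(47.4), np.float64(12.3))]
shift [211.5  -9.1  42.4] turn [-64.5   0.   -0. ] at [570.3 303.8 329.5] F [-0.2 -0.4 -0.1] w 0.996 t 10.6
```

Emit:
send_rows(
  series="0 0 5 -7 0 0 85;0 0 15 -14 0 0 85;0 -5 25 -21 0 0 85;10 -10 35 -28 0 0 85;20 -14 43 -35 0 0 85;30 -14 43 -42 0 0 85;40 -14 43 -49 0 0 85;50 -14 43 -56 0 0 85;60 -14 43 -63 0 0 85;70 -14 43 -70 0 0 85",
)

```text
t: 11.43
eef_pos: [525.4, 309.8, 259.2]
ee_rot: [[0.0, 0.987, -0.159], [-0.0, -0.159, -0.987], [-1.0, 0.0, -0.0]]
force: [0.7, -0.6, -0.4]
width: 0.993
```

```bash
python3 - <<'E'
from h import *
go([525,309.5,180],25.5)
E
```

```text
shift [79.2 -0.4  0.3] turn [-3.464e+01  1.000e-02 -2.000e-02] at [525.4 309.8 259.2] F [ 0.7 -0.6 -0.4] w 0.993 t 11.4333
```

Emit:
send_rows(
  series="10 0 0 -7 0 0 85;20 0 0 -14 0 0 85;30 0 0 -21 0 0 85;40 0 0 -28 0 0 85;50 0 0 -34.6 0 0 85;60 0 0 -34.6 0 0 85;68 0 0 -34.6 0 0 85;72 0 0 -34.6 0 0 85;74 0 0 -34.6 0 0 85;74 0 0 -34.6 0 0 85",
)

```text
t: 12.27
eef_pos: [525.0, 311.1, 185.2]
ee_rot: [[-0.0, 0.905, 0.425], [-0.0, 0.425, -0.905], [-1.0, -0.0, -0.0]]
force: [-0.2, -0.3, -0.1]
width: 0.997
```

```bash
python3 - <<'E'
from h import *
np.set_printoptions(precision=1,suppress=True)
go([525,309.5,118],25.5)
c=cam('wrist');snap('wrist','j')
print(spotter.look_for('wrist','roller')[:1])
for p in[(0,0,150),(0,0,84)]: print(proj('wrist',[525,309.5,p[2]],c))
E
```

```text
shift [67.2 -0.7  1.4] turn [-0.4 -0.   0. ] at [525.  311.1 185.2] F [-0.2 -0.3 -0.1] w 0.997 t 12.2667
[{'uv': [314.7, 210.1], 'conf': 0.57}]
[316.9 260.5]
[317.  209.9]
```

View pics/j.png

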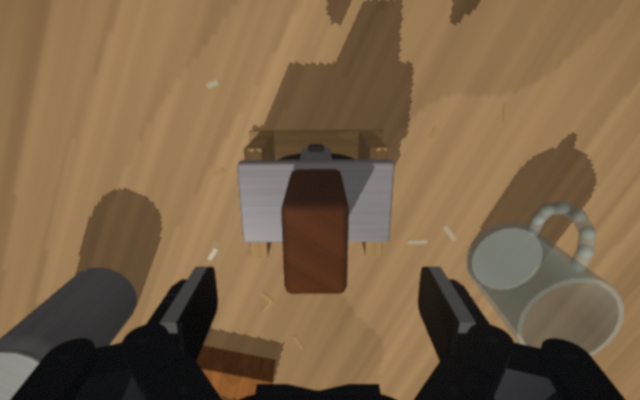

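```bash
python3 - <<'E'
from h import *
np.set_printoptions(precision=1,suppress=True)
c=cam('wrist')
for L,z in(([(238.5,161),(392.5,161),(391,241.5),(246,242)],84),([(283,207),(348,207),(346.5,292),(285,292)],150)):
    Q=np.array([ray(0,u,z,c)[:2] for u in L]);e=[Q[(i+1)%4]-Q[i] for i in range(4)]
    print(Q.mean(0),[(round(np.linalg.norm(v),1),round(np.degrees(np.arctan2(v[1],v[0])),1)) for v in e])
E
```

```text
[523.4 313.9] [(np.float64(96.1), np.float64(25.1)), (np.float64(55.8), np.float64(-62.0)), (np.float64(97.9), np.float64(-154.7)), (np.float64(56.0), np.float64(116.2))]
[522.7 313.6] [(np.float64(29.5), np.float64(25.1)), (np.float64(45.2), np.float64(-64.2)), (np.float64(30.5), np.float64(-154.9)), (np.float64(45.1), np.float64(114.6))]
```

Emit:
send_rows(
  series="7 -1 -1.8 0 0 0 85;16 -1 -1.8 0 0 0 85;26 -1 -1.8 0 0 0 85;36 -1 -1.8 0 0 0 85;46 -1 -1.8 0 0 0 85;54 -1 -1.8 0 0 0 85;60 -1 -1.8 0 0 0 85;64 -1 -1.8 0 0 0 85;67 -1 -1.8 0 0 0 85;67 -1 -1.8 0 0 0 85",
)

```text
t: 13.2
eef_pos: [523.2, 312.4, 117.9]
ee_rot: [[-0.001, 0.905, 0.426], [-0.0, 0.426, -0.905], [-1.0, -0.001, -0.0]]
force: [-0.2, -0.5, 0.5]
width: 0.999
```

Emit:
send_rows(
  series="0 0 0 0 0 0 70;0 0 0 0 0 0 60;0 0 0 0 0 0 50;0 0 0 0 0 0 40;0 0 0 0 0 0 30;0 0 0 0 0 0 22;0 0 0 0 0 0 20;0 0 0 0 0 0 20;0 0 0 0 0 0 20;0 0 0 0 0 0 20",
)

```text
t: 14.03
eef_pos: [523.3, 312.5, 118.6]
ee_rot: [[0.0, 0.905, 0.426], [-0.0, 0.426, -0.905], [-1.0, 0.0, 0.0]]
force: [-3.1, -0.8, 4.8]
width: 0.374
```

```bash
python3 - <<'E'
from h import *
go([525,309.5,118],25.4)
E
```

```text
shift [0.6 0.3 3.4] turn [-0.16  0.01 -0.01] at [523.3 312.5 118.6] F [-3.1 -0.8  4.8] w 0.374 t 14.0333
```

Emit:
send_rows(
  series="-3 0 0 0 0 0 20;-9 0 0 0 0 0 20;-18 0 0 0 0 0 20;-30 0 0 0 0 0 20;-45 0 0 0 0 0 20;-62 0 0 0 0 0 20;-80 0 0 0 0 0 20;-100 0 0 0 0 0 20;-120 0 0 0 0 0 20;-135 0 0 0 0 0 20",
)

```text
t: 14.87
eef_pos: [523.4, 312.6, 256.3]
ee_rot: [[0.002, 0.905, 0.426], [0.001, 0.426, -0.905], [-1.0, 0.002, 0.0]]
force: [1.1, 0.0, -5.1]
width: 0.37
```

```bash
python3 - <<'E'
from h import *
go([539.6,83.5,200],100.6)
np.set_printoptions(precision=1,suppress=True)
c=cam('scene');snap('scene','k0')
print(spotter.place_of('scene','roller')[:2],proj('scene',[523.3,312.5,140],c), ray('scene',(386,163),0))
im=cv2.imread('pics/k0.png')[110:290,370:550];cv2.imwrite('pics/k.png',cv2.resize(im,None,fx=3.2,fy=3.2,interpolation=cv2.INTER_CUBIC))
E
```

```text
shift [ 56.1 -83.1 214.1] turn [-75.37   0.1   -0.11] at [523.4 312.6 256.3] F [ 1.1  0.  -5.1] w 0.37 t 14.8667
[{'uv': [459.2, 189.9], 'conf': 0.75}] [459.2 193. ] [396.2 119.2   0. ]
```

View pics/k.png

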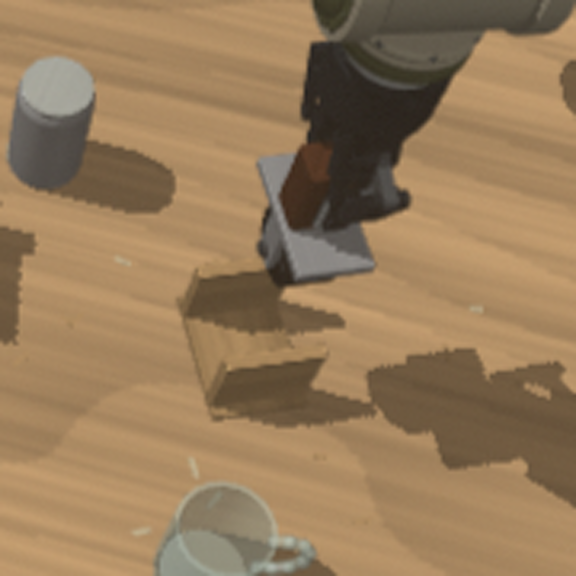

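Emit:
send_rows(
  series="0 -5 10 -6 0 0 20;0 -12 30 -13 0 0 20;0 -22 55 -20 0 0 20;0 -32 82 -27 0 0 20;0 -42 110 -34 0 0 20;0 -53 138 -41 0 0 20;0 -63 165 -48 0 0 20;0 -72 188 -55 0 0 20;0 -79 205 -62 0 0 20;0 -83 214 -69 0 0 20",
)

```text
t: 15.8
eef_pos: [539.2, 81.3, 252.6]
ee_rot: [[-0.001, -0.078, 0.997], [-0.0, 0.997, 0.078], [-1.0, -0.0, -0.001]]
force: [-0.1, -0.1, -4.8]
width: 0.37
```

```bash
python3 - <<'E'
from h import *
go([539.6,83.5,160],100.6)
E
```

```text
shift [92.6  2.2  0.7] turn [-6.14 -0.08  0.01] at [539.2  81.3 252.6] F [-0.1 -0.1 -4.8] w 0.37 t 15.8
```

Emit:
send_rows(
  series="10 0 0 -3 0 0 20;22 1 0 -6.1 0 0 20;36 2 0.5 -6.1 0 0 20;50 2 0.5 -6.1 0 0 20;64 2 0.5 -6.1 0 0 20;76 2 0.5 -6.1 0 0 20;85 2 0.5 -6.1 0 0 20;90 2 0.5 -6.1 0 0 20;93 2 0.5 -6.1 0 0 20;93 2 0.5 -6.1 0 0 20",
)

```text
t: 16.63
eef_pos: [539.6, 85.6, 160.0]
ee_rot: [[-0.001, -0.179, 0.984], [0.0, 0.984, 0.179], [-1.0, 0.0, -0.001]]
force: [0.8, -0.3, -5.3]
width: 0.372
```

```bash
python3 - <<'E'
from h import *
np.set_printoptions(precision=1,suppress=True)
go([539.6,83.5,140.5],100.6)
c=cam('wrist');cs=cam('scene');snap('wrist','l');snap('scene','m')
for n,cc in(('wrist',c),('scene',cs)):
  for t,z in[('strip_end',30),('strip_mid',30),('roller',50)]:
    print(n,t,[(d['uv'],ray(n,d['uv'],z,cc)[:2],round(d['conf'],2)) for d in spotter.place_of(n,t)[:2]])
E
```

```text
shift [19.5 -2.  -0.4] turn [-0.3 -0.  -0. ] at [539.6  85.6 160. ] F [ 0.8 -0.3 -5.3] w 0.372 t 16.6333
wrist strip_end []
wrist strip_mid [([164.8, 196.2], array([560.9, -24.3]), 0.94), ([315.1, 201.2], array([545.2,  84.2]), 0.73)]
wrist roller [([316.2, 203.0], array([539.1,  84. ]), 0.79)]
scene strip_end [([352.4, 195.0], array([541.1,  58.7]), 0.65)]
scene strip_mid [([317.2, 187.4], array([546. , -37.3]), 0.95)]
scene roller [([363.6, 191.1], array([532.6,  85.6]), 0.95)]
```

Emit:
send_rows(
  series="3 -2 0 0 0 0 20;8 -2 0 0 0 0 20;12 -2 0 0 0 0 20;15 -2 0 0 0 0 20;17 -2 0 0 0 0 20;18 -2 0 0 0 0 20;19 -2 0 0 0 0 20;19.5 -2 0 0 0 0 20;20 -2 0 0 0 0 20;20 -2 0 0 0 0 20",
)

```text
t: 17.87
eef_pos: [540.2, 83.6, 140.6]
ee_rot: [[0.0, -0.179, 0.984], [-0.0, 0.984, 0.179], [-1.0, -0.0, 0.0]]
force: [-0.7, 1.0, -2.3]
width: 0.368
```

Emit:
send_rows(
  series="0.3 0 0 0 0 0 20;0.6 0 0 0 0 0 20;0.9 0 0 0 0 0 20;1.2 0 0 0 0 0 20;1.5 0 0 0 0 0 20;1.5 0 0 0 0 0 20;1.5 0 0 0 0 0 20;1.5 0 0 0 0 0 20;1.5 0 0 0 0 0 20;1.5 0 0 0 0 0 20",
)

```text
t: 18.7
eef_pos: [540.4, 83.5, 140.4]
ee_rot: [[0.002, -0.179, 0.984], [-0.0, 0.984, 0.179], [-1.0, -0.001, 0.001]]
force: [-5.0, -0.0, 11.3]
width: 0.366
```

Emit:
send_rows(
  series="0.6 -1 0 0 0 0 20;1.2 -5 0 0 0 0 20;1.2 -12 0 0 0 0 20;1.2 -20 0 0 0 0 20;1.2 -28 0 0 0 0 20;1.2 -36 0 0 0 0 20;1.2 -44 0 0 0 0 20;1.2 -52 0 0 0 0 20;1.2 -60 0 0 0 0 20;1.2 -68 0 0 0 0 20",
)

```text
t: 19.53
eef_pos: [553.2, 16.4, 140.3]
ee_rot: [[0.003, -0.179, 0.984], [-0.0, 0.984, 0.179], [-1.0, -0.001, 0.003]]
force: [-6.2, 2.5, 18.1]
width: 0.369
```

```bash
python3 - <<'E'
from h import *
go([579.4,-128.9,140],100.6)
print(readout.observe()['torque'])
E
```

```text
shift [   0.4 -147.7   -0.3] turn [-0.27  0.19  0.04] at [553.2  16.4 140.3] F [-6.2  2.5 18.1] w 0.369 t 19.5333
[0.63117449 1.32125248 0.02303804]
```

Emit:
send_rows(
  series="0 -8 0 0 0 0 20;0 -16 0 0 0 0 20;0 -24 0 0 0 0 20;0 -32 0 0 0 0 20;0 -40 0 0 0 0 20;0 -48 0 0 0 0 20;0 -56 0 0 0 0 20;0 -64 0 0 0 0 20;0 -72 0 0 0 0 20;0 -80 0 0 0 0 20",
)

```text
t: 20.37
eef_pos: [567.8, -62.8, 140.3]
ee_rot: [[0.004, -0.18, 0.984], [-0.002, 0.984, 0.18], [-1.0, -0.002, 0.004]]
force: [-3.8, 0.1, 15.7]
width: 0.367
```

Emit:
send_rows(
  series="0 -8 0 0 0 0 20;0 -16 0 0 0 0 20;0 -24 0 0 0 0 20;0 -32 0 0 0 0 20;0 -40 0 0 0 0 20;0 -48 0 0 0 0 20;0 -56 0 0 0 0 20;0 -63 0 0 0 0 20;0 -67 0 0 0 0 20;0 -68 0 0 0 0 20",
)

```text
t: 21.2
eef_pos: [580.2, -130.4, 140.4]
ee_rot: [[0.005, -0.179, 0.984], [-0.003, 0.984, 0.179], [-1.0, -0.004, 0.004]]
force: [-2.4, 0.3, 14.5]
width: 0.368
```

```bash
python3 - <<'E'
from h import *
go([539.6,83.5,140],100.6)
E
```

```text
shift [ -0.4 217.7  -1.7] turn [-0.3   0.25  0.21] at [ 580.2 -130.4  140.4] F [-2.4  0.3 14.5] w 0.368 t 21.2
```

Emit:
send_rows(
  series="0.5 1 0 0 0 0 20;1 4 0 0 0 0 20;1 12 0 0 0 0 20;1 22 0 0 0 0 20;1 32 0 0 0 0 20;1 42 0 0 0 0 20;1 52 0 0 0 0 20;1 62 0 0 0 0 20;1 72 0 0 0 0 20;1 82 0 0 0 0 20",
)

```text
t: 22.03
eef_pos: [565.4, -48.9, 140.3]
ee_rot: [[0.005, -0.179, 0.984], [-0.003, 0.984, 0.18], [-1.0, -0.004, 0.005]]
force: [-6.0, -1.7, 22.0]
width: 0.369
```

Emit:
send_rows(
  series="0 10 0 0 0 0 20;0 20 0 0 0 0 20;0 30 0 0 0 0 20;0 40 0 0 0 0 20;0 50 0 0 0 0 20;0 60 0 0 0 0 20;0 70 0 0 0 0 20;0 80 0 0 0 0 20;0 88 0 0 0 0 20;0 95 0 0 0 0 20",
)

```text
t: 22.87
eef_pos: [548.3, 45.1, 140.2]
ee_rot: [[0.005, -0.18, 0.984], [-0.002, 0.984, 0.18], [-1.0, -0.003, 0.005]]
force: [-6.8, -2.8, 23.6]
width: 0.37
```

Emit:
send_rows(
  series="0 8 0 0 0 0 20;0 16 0 0 0 0 20;0 24 0 0 0 0 20;0 31 0 0 0 0 20;0 35 0 0 0 0 20;0 36 0 0 0 0 20;0 36 0 0 0 0 20;-5 36 0 0 0 0 20;-15 36 0 0 0 0 20;-30 36 0 0 0 0 20",
)

```text
t: 23.7
eef_pos: [539.9, 80.7, 166.0]
ee_rot: [[-0.003, -0.179, 0.984], [0.0, 0.984, 0.179], [-1.0, 0.001, -0.003]]
force: [-0.1, -0.0, -5.3]
width: 0.368
```

```bash
python3 - <<'E'
from h import *
go([539.6,83.5,250],100.6)
E
```

```text
shift [-84.    2.9  -0.1] turn [-0.27 -0.17 -0.05] at [539.9  80.7 166. ] F [-0.1 -0.  -5.3] w 0.368 t 23.7
```

Emit:
send_rows(
  series="-15 0 0 0 0 0 20;-35 0 0 0 0 0 20;-55 0 0 0 0 0 20;-75 0 0 0 0 0 20;-90 0 0 0 0 0 20;-90 0 0 0 0 0 20;-90 0 0 0 0 0 20;-90 0 0 0 0 0 20;-90 0 0 0 0 0 20;-90 0 0 0 0 0 20",
)

```text
t: 24.53
eef_pos: [540.4, 80.7, 255.5]
ee_rot: [[-0.002, -0.179, 0.984], [0.0, 0.984, 0.179], [-1.0, 0.001, -0.002]]
force: [-0.2, 0.8, -5.1]
width: 0.368
```

```bash
python3 - <<'E'
from h import *
np.set_printoptions(precision=1,suppress=True)
a=snap('wrist','n0');cw=cam('wrist');b=snap('scene','n1')
K=cv2.imread('pics/k0.png')
# roller in hand: trace of roller for pose check; composite picture: wrist view, scene crop strip
w=cv2.resize(a,(480,300));s=cv2.resize(b[150:230,260:390],(480,295),interpolation=cv2.INTER_CUBIC)
cv2.imwrite('pics/n.png',np.vstack([np.hstack([w,]),s]))
go([523.3,312.5,255],25.4)
for n in('scene','side'): print(n,[(ray(n,d['uv'],8)[:2],d['conf']) for d in spotter.place_of(n,'rest_seat')[:1]],[(ray(n,d['uv'],0)[:2],d['conf']) for d in spotter.place_of(n,'rest')[:1]])
E
```

```text
shift [  1.  231.2  24.6] turn [74.9 -0.1  0. ] at [540.5  80.6 256. ] F [ 0.   0.8 -5. ] w 0.369 t 24.6333
scene [(array([525.1, 310.9]), 0.84)] [(array([526.7, 301. ]), 0.73)]
side [(array([525.3, 310. ]), 0.88)] [(array([523.8, 303.9]), 0.72)]
```

View pics/n.png

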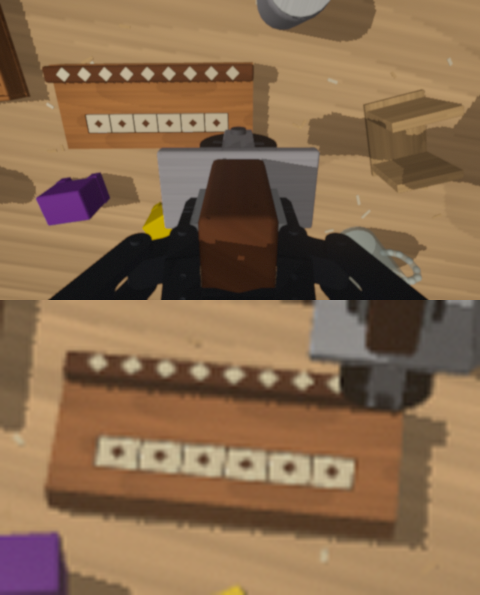

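Emit:
send_rows(
  series="0 10 1 6 0 0 20;0 30 3 13 0 0 20;0 55 6 20 0 0 20;0 85 9 27 0 0 20;0 115 12 34 0 0 20;0 145 15 41 0 0 20;0 175 18 48 0 0 20;0 200 21 55 0 0 20;0 220 23 62 0 0 20;0 231 24.6 69 0 0 20",
)

```text
t: 25.67
eef_pos: [522.7, 314.6, 256.4]
ee_rot: [[-0.0, 0.856, 0.516], [0.001, 0.516, -0.856], [-1.0, -0.0, -0.001]]
force: [0.6, -0.4, -4.4]
width: 0.364
```

```bash
python3 - <<'E'
from h import *
go([523.6,312.3,200],25.3)
E
```

```text
shift [56.4 -0.5  2.5] turn [ 5.8  -0.04  0.  ] at [522.7 314.6 256.4] F [ 0.6 -0.4 -4.4] w 0.364 t 25.6667
```

Emit:
send_rows(
  series="5 0 1 3 0 0 20;15 -0.5 2.5 5.8 0 0 20;27 -0.5 2.5 5.8 0 0 20;38 -0.5 2.5 5.8 0 0 20;47 -0.5 2.5 5.8 0 0 20;53 -0.5 2.5 5.8 0 0 20;56 -0.5 2.5 5.8 0 0 20;56 -0.5 2.5 5.8 0 0 20;56 -0.5 2.5 5.8 0 0 20;56 -0.5 2.5 5.8 0 0 20",
)

```text
t: 26.5
eef_pos: [524.5, 310.0, 201.3]
ee_rot: [[0.001, 0.902, 0.431], [0.0, 0.431, -0.902], [-1.0, 0.001, 0.0]]
force: [-0.5, 0.7, -5.6]
width: 0.368
```

```bash
python3 - <<'E'
from h import *
go([523.5,312.4,118.6],25.3)
E
```

```text
shift [82.7 -0.  -2.6] turn [ 0.23  0.01 -0.07] at [524.5 310.  201.3] F [-0.5  0.7 -5.6] w 0.368 t 26.5
```

Emit:
send_rows(
  series="2 0 -1 0 0 0 20;6 0 -2.5 0 0 0 20;12 0 -2.5 0 0 0 20;19 0 -2.5 0 0 0 20;27 0 -2.5 0 0 0 20;35 0 -2.5 0 0 0 20;42 0 -2.5 0 0 0 20;47 0 -2.5 0 0 0 20;50 0 -2.5 0 0 0 20;50 0 -2.5 0 0 0 20",
)

```text
t: 27.33
eef_pos: [523.0, 312.1, 149.9]
ee_rot: [[-0.001, 0.902, 0.431], [-0.0, 0.431, -0.902], [-1.0, -0.001, -0.0]]
force: [0.5, -0.2, -4.9]
width: 0.367
```

Emit:
send_rows(
  series="4 0 0 0 0 0 20;9 0 0 0 0 0 20;14 0 0 0 0 0 20;19 0 0 0 0 0 20;23 0 0 0 0 0 20;26 0 0 0 0 0 20;28 0 0 0 0 0 20;30 0 0 0 0 0 20;31 0 0 0 0 0 20;31 0 0 0 0 0 20",
)

```text
t: 28.17
eef_pos: [523.2, 312.1, 119.5]
ee_rot: [[-0.0, 0.902, 0.431], [-0.0, 0.431, -0.902], [-1.0, -0.0, -0.0]]
force: [-0.5, -0.3, -4.4]
width: 0.371
```

```bash
python3 - <<'E'
from h import *
go([523.5,312.4,118.6],25.3);snap('scene','o')
E
```

```text
shift [ 0.9  0.4 -0.1] turn [ 0.23 -0.    0.01] at [523.2 312.1 119.5] F [-0.5 -0.3 -4.4] w 0.371 t 28.1667
```

Nearly seated, with no side forces. I'll lower it to contact, release it and check that it hangs freely.

Emit:
send_rows(
  series="0.3 0 0 0 0 0 20;0.6 0 0 0 0 0 20;0.9 0 0 0 0 0 20;1.2 0 0 0 0 0 20;1.4 0 0 0 0 0 20;1.4 0 0 0 0 0 20;1.4 0 0 0 0 0 20;1.4 0 0 0 0 0 20;1.4 0 0 0 0 0 20;1.4 0 0 0 0 0 20",
)

```text
t: 29.05
eef_pos: [523.3, 312.2, 118.7]
ee_rot: [[0.0, 0.902, 0.431], [0.0, 0.431, -0.902], [-1.0, 0.0, 0.0]]
force: [-3.7, -0.7, 3.2]
width: 0.371
```

Emit:
send_rows(
  series="-0.5 0 0 0 0 0 34;-0.5 0 0 0 0 0 40;-0.5 0 0 0 0 0 50;-0.5 0 0 0 0 0 65;-0.5 0 0 0 0 0 80;-0.5 0 0 0 0 0 85;-0.5 0 0 0 0 0 85;-0.5 0 0 0 0 0 85;-5 0 0 0 0 0 85;-15 0 0 0 0 0 85",
)

```text
t: 29.88
eef_pos: [522.7, 312.0, 132.7]
ee_rot: [[-0.002, 0.902, 0.431], [-0.001, 0.431, -0.902], [-1.0, -0.002, -0.0]]
force: [-0.4, 0.0, 0.5]
width: 0.994
```

Emit:
send_rows(
  series="-10 0 0 0 0 0 85;-25 0 0 0 0 0 85;-45 0 0 0 0 0 85;-70 0 0 0 0 0 85;-95 0 0 0 0 0 85;-120 0 0 0 0 0 85;-145 0 0 0 0 0 85;-165 0 -20 0 0 0 85;-180 0 -40 0 0 0 85;-185 0 -50 0 0 0 85",
)

```text
t: 30.72
eef_pos: [501.1, 358.9, 322.3]
ee_rot: [[0.005, 0.902, 0.432], [0.003, 0.432, -0.902], [-1.0, 0.006, -0.0]]
force: [-0.5, 0.0, 0.6]
width: 0.996
```

```bash
python3 - <<'E'
from h import *
go([523.5,312.4,118.6],25.3)
a=snap('scene','p0');b=snap('wrist','p1')
w=cv2.resize(b,(640,400));s=cv2.resize(a[120:300,180:500],None,fx=2,fy=2)[:, :]
s=cv2.resize(a[110:310,170:490],(640,400),interpolation=cv2.INTER_CUBIC)
cv2.imwrite('pics/p.png',cv2.resize(np.vstack([w,s]),(480,600)))
E
```

```text
shift [203.7  -1.   51.7] turn [ 0.3  -0.02 -0.33] at [501.1 358.9 322.3] F [-0.5  0.   0.6] w 0.996 t 30.7167
```

View pics/p.png

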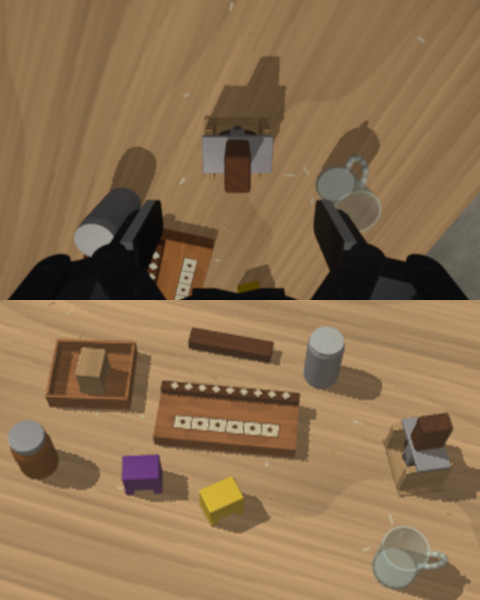

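The picture shows the saddle upright in the tray, all six pieces flush, and the roller upright in its rest. The mug, jar, can, offcut and look-alikes are where they were.

```bash
python3 -c "
from h import *
print(ticket.job_done())"
```

```text
the job is handed in; nothing more can be done
None
```

The job is done and handed in at about 31 s of the 72 s allowed.

- **Saddle:** I lifted the pale saddle block off the workpiece and set it upright in the tray.
- **Strip:** I rolled the strip once in each direction, from plain wood to plain wood, pressing with about 20–29 N. The tool height stayed at 140.2–140.4 mm at every reading along the strip and on the plain wood at both ends, so the pieces are level with it.
- **Roller:** I hung it back upright in its rest where I found it. There was no notable sideways force going in, and the tool force was near zero after I let go.

**Last checks:** the final wrist and scene pictures show all of this, with the mug, jar, can, offcut, and purple and yellow look-alikes where they were. Flushness was judged from those pictures and the tool height, because the pieces' own positions can't be read. The cameras' position estimates disagreed by a few mm. I averaged them for the roller and strip, and neither the grips nor the rolling showed any trouble from it. No check failed.

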